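# Snap the parts caddy onto the hanging rail

### The job

Pick up the small parts caddy by the wooden grip block on its top, bring it in so that the rail's bar lies under the mouth of its snap hook, and press the hook gently down onto the bar until the sprung gate has let the bar in and flicked shut beneath it. Let go and leave the caddy hanging upright and still from the bar, clear of everything else; press no harder than the gate needs, for the rail is light, do not tip the caddy over, and leave the paint jar, tape roll and model house where they are.

Things in the scene. Friction and masses are not known exactly. Their poses are not given: they have to be found in the camera images.
- caddy: Loose parts caddy, 0.34 to 0.46 kg: an open cup 68 x 60 x 48 mm (x, y, z) with stubs to z 57 mm, under a C-shaped steel bracket 16 mm thick in y, with a snap hook on top. Origin: underside of the cup, below the hook. z up; x points from the C's spine (x -37 to -31 mm) to its open side. From z 60 to 122 mm the C is open to +x: the bar is let in there, the caddy moving along its own +x.
- hook_seat (a point): Where the bar's centre lies when seated in the hook (caddy x 0, z 159 mm; caddy axes). The hook's mouth faces down: sloping lips from z 126 mm lead into a throat 18 mm wide (x -9 to 9 mm), crossed by the gate at z 138 mm, ending at the crown, z 164 mm. The gate flicks shut when the bar is within some 2 to 5 mm of the seat.
- grip (a point): Point on the wooden grip block on top of the caddy (x 0, z 200 mm; caddy axes). The block is 36 mm along x, 16 mm thick in y, z 173 to 213 mm: take it from above, fingers closing along the caddy's y.
- gate (a joint): Brass gate of the hook, 14 mm long, hinged at caddy x -7, z 138 mm: 0 rad = shut and level, up to 1.55 as a bar from below swings it up into the throat. Sprung shut, cannot swing outward. Passing it takes some 4 to 7 N, nearly double if the bar runs close to the hinge side; then it falls back to 0. It stays ajar if the caddy only rests on the bar by the gate.
- rail: Hanging rail fixed to the table: base plate 110 x 250 x 8 mm, posts 26 mm wide at y -105 and 105 mm, lower than the bar. Steel bar 10 mm thick along the rail's y, above the origin (on the table). x points away from the robot. The bar's centre is clamped 176 to 216 mm above the table; this is not measured: feel or look for it. It gives 1 mm per 10 N; over 15 N is too hard.
- paint_jar: Bystander: loose jar with a white lid, 52 mm across, 70 mm high; origin at its underside.
- tape_roll: Bystander: loose cardboard tape roll lying flat, 90 mm across, 22 mm high; origin at the centre of its underside.
- house: Bystander: loose white model house, 70 x 90 mm, 70 mm high; origin at the centre of its underside.
Not all that is in view belongs to the job. Leave any blue or red look-alike of the caddy alone.

How it is judged:
By the outcome, as a careful person would: the job done as asked, in the order asked, and still so for the second after the job is handed in, with the robot touching nothing.
It also fails if it takes over 64 s, if anything falls off the work surface, if the arm or the gripper's body presses on something with over 40 N, if the wrist force passes 120 N, or if a joint passes its speed limit or range.

### The arm

A 6-joint arm with a two-finger parallel gripper is mounted at the origin on the work surface. World frame = base frame: x ahead of the robot, y to its left, z up, the work surface at z = 0. Lengths are in mm, angles in rad, forces in N, time in s.
With the tool pointing down it reaches from about 300 to 775 mm from the base axis. Payload 14.6 kg.
Tool frame: the origin (TCP) lies midway between the tips of the shut fingers; the grasp point (between the pads) lies 19 mm behind it (manip.tcp_to_grasp is the distance from the TCP to the grasp point, in mm); z points along the fingers, x is the direction in which the jaws open and shut, and the axes are right-handed (so a half turn about z gives the same grasp; the last joint's range is limited). The gripper opens to 94 mm and grips with 3 to 60 N. Pads are 16 mm wide; open, the fingers measure 119 mm over their backs; the gripper's body (75 mm by 177 mm) begins 78 mm behind the grasp point.
Start: joints at [-1.193, 0.3, 1.521, -0, 1.321, -0.067], TCP at [236.644, -496.476, 205.446] pointing down, gripper open.
Joint ranges: [-3.03, 3.03], [-0.79, 2.21], [0.23, 2.52], [-1.04, 4.18], [0, 3.07], [-2.55, 2.55]. Speed limits (rad/s): [2.22, 2.22, 2.57, 3.14, 3.14, 3.14].

### API

Orientations are given as [roll, pitch, yaw] about the fixed x, y, z axes, in that order (R = Rz(yaw) Ry(pitch) Rx(roll)).
In Python, from cell import manip gives the robot as it stands.
- The arm moves only by the tool arm_command, never from a script. Its argument "steps" is a list of rows, each a list of 3 entries, a list of its own where there are three numbers: the opening, from 0 (shut) to 1 (fully open), then the shift along the tool's x, y, z in cm, then the turn about the tool's z in rad. A call has 1 to 5 rows; each row shifts and turns the commanded pose from where the row before left it, along the tool's axes as they then stand; what a row does not reach is not made up. A row lasts 1/12 s, in which the tool goes at most 41.7 mm and 7.16 degrees, less where a joint would pass 70% of its speed; a pose out of reach is approached as far as the arm can. A call with a gripper value outside its range is refused whole. The fingers move at their own pace and stop on an object; "force" is the grip in N (left out, the last holds). Time passes only in rows, so rows that do not move let the fingers close. It gives the time, the measured TCP pose, the force and the opening at its end, in the units of the state.
- manip.read_state(): the state, without advancing time (a new reading comes with each control period).
- manip.camera(name): name is "scene" or "top" or "wrist"; returns (picture, depth): 384x512x3 uint8, red, green, blue; 384x512 float32, mm along the optical axis (not along the pixel's ray), 0 where there is no reading.
- manip.calibration(name): a dict with "fx", "fy", "cx", "cy" (pixels), "R" (3x3) and "t" (3): a world point X has camera coordinates R X + t; the wrist camera has in their place "tool_from_camera" (4x4, takes a point from camera to tool coordinates, whose origin is the TCP and whose axes are the tool frame's). Camera axes: x right, y down, z forward; pixel columns grow to the right and rows downward; lengths in mm; the calibration is good to about 2 mm. A picture is of the moment at which its call begins: read the wrist's pose just before it. calibration takes no time and is no camera call.
- manip.sign_off(): hands the job in, once; it reports no verdict.
The state is a dict: "clock": time; "joints": joint angles; "qd": joint speeds; "effort": joint torques, N m; "eef_pos": TCP position; "eef_rot": TCP orientation; "wrist_force": force on the tool from outside, world axes, zero at the start; "moment": the same for the moment, N m; "finger_gap": finger opening in mm.
Only numpy, scipy, OpenCV 4.12 (cv2) and the standard library are available. Lean on these libraries where they do the work, as an engineer would, in place of code of your own. Each camera call takes 0.05 s, during which the arm holds its last target.

## Working session

There is one attempt and no reset: what is moved stays moved. The work goes in short steps, Python scripts to look and compute and a tool call to move; the robot and the scene stay as the last step left them, time stands still between calls to the robot, and variables do not carry over. Pictures are saved under pics/ and viewed, and the job is handed in when it is done.

Besides the shell and the picture viewer there is one more tool, called after "Request:" by a JSON object that holds its "method" and its "body". arm_command: Moves the arm, as the interface text tells. Its arguments: {"type":"object","properties":{"steps":{"type":"array","items":{"type":"array"}},"force":{"type":"number"}},"required":["steps"]}

```bash
mkdir -p pics; ls; cat > h.py <<'E'
import numpy as np, cv2
from cell import manip
def snap(n,tag):
    s=manip.read_state(); im,d=manip.camera(n)
    np.savez(f'pics/{tag}.npz',im=im,d=d,p=s['eef_pos'],r=s['eef_rot'])
    cv2.imwrite(f'pics/{tag}.png',im[:,:,::-1]); return im,d
E
python3 - <<'E'
from h import *
print(manip.read_state(), manip.tcp_to_grasp)
for n in ('scene','top'):
    snap(n,n+'0'); print(manip.calibration(n))
E
```

```text
pics
{'clock': 0.0, 'joints': array([-1.19261839e+00,  3.00458183e-01,  1.52157090e+00,  3.41836840e-05,
        1.32069492e+00, -6.66078543e-02]), 'qd': array([-0.00073847, -0.00135498,  0.00086718,  0.00044199, -0.00046575,
        0.00152736]), 'effort': array([ 3.07267692e-03, -5.31791639e+01, -3.52731442e+01,  7.09113549e-02,
        2.43796018e-02, -8.73013005e-05]), 'eef_pos': array([ 236.55205623, -496.24672143,  204.8977235 ]), 'eef_rot': array([-3.14148432e+00,  1.12663664e-03, -1.12601895e+00]), 'wrist_force': array([ 0.13384105, -1.19060962, -0.54982727]), 'moment': array([ 0.03064648, -0.0321488 ,  0.00115974]), 'finger_gap': 93.78577762140904} 18.8
{'fx': 351.636700620631, 'fy': 351.636700620631, 'cx': 254.6024242424358, 'cy': 189.99139931210578, 'R': array([[-0.28312086,  0.95906349, -0.00630912],
       [ 0.75402742,  0.21851821, -0.61942913],
       [-0.5926932 , -0.18013056, -0.78502723]]), 't': array([ 166.04432064, -287.33271824, 1303.22901705])}
{'fx': 485.12800314294066, 'fy': 485.12800314294066, 'cx': 253.69802210302535, 'cy': 199.3038762477839, 'R': array([[ 0.01521726, -0.99966207,  0.0210758 ],
       [-0.993134  , -0.01755628, -0.11565741],
       [ 0.11598833, -0.0191711 , -0.99306554]]), 't': array([ -54.21282099,  518.2722729 , 1357.35041163])}
```

View pics/scene0.png

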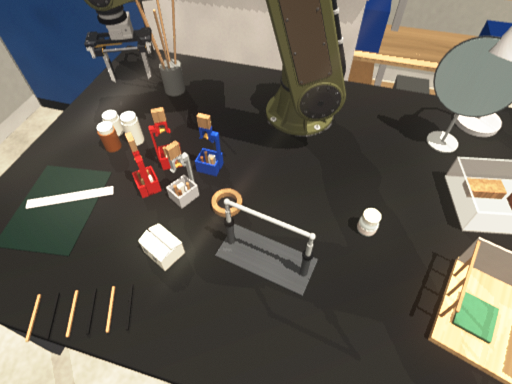

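View pics/top0.png

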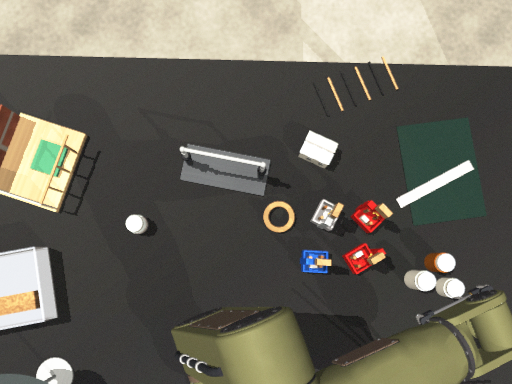

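The candidates are a grey caddy (top 325,213; scene 182,190), a blue one (top 317,262) and two red ones (top 370,216 and 362,258). The grey one is meant, because blue and red are look-alikes. I'll confirm it in enlarged crops.

```bash
python3 - <<'E'
from h import *
a=np.load('pics/top0.npz')['im']; b=np.load('pics/scene0.npz')['im']
A=cv2.resize(a[185:285,290:400],None,fx=5,fy=5,interpolation=2)
B=cv2.resize(b[130:215,130:235],None,fx=6,fy=6,interpolation=2)
cv2.imwrite('pics/cA.png',A[:,:,::-1]);cv2.imwrite('pics/cB.png',B[:,:,::-1])
# world clouds
def cloud(n):
    z=np.load(f'pics/{n}0.npz'); c=manip.calibration(n); d=z['d']
    v,u=np.mgrid[:384,:512]; P=np.stack([(u-c['cx'])/c['fx']*d,(v-c['cy'])/c['fy']*d,d],-1)
    return (P-c['t'])@np.array(c['R']), z['im'],d
W,im,d=cloud('top')
for p in [(335,210),(330,208),(340,210),(317,222),(183,150),(263,165),(225,158),(200,153),(278,203),(316,150),(138,222),(182,178),(268,192)]:
    print('top',p,W[p[1],p[0]].round(0))
W,im,d=cloud('scene')
for p in [(173,150),(182,200),(227,204),(310,236),(265,219),(240,209),(290,229),(160,240),(369,222)]:
    print('sc',p,W[p[1],p[0]].round(0))
E
```

```text
top (335, 210) [ 475. -244.  214.]
top (330, 208) [ 500. -269.    5.]
top (340, 210) [ 474. -256.  217.]
top (317, 222) [ 456. -225.   46.]
top (183, 150) [623. 139. 194.]
top (263, 165) [587. -65. 200.]
top (225, 158) [604.  32. 195.]
top (200, 153) [616.  96. 194.]
top (278, 203) [ 511. -116.   22.]
top (316, 150) [ 658. -219.   68.]
top (138, 222) [446. 273.  69.]
top (182, 178) [580. 164.  10.]
top (268, 192) [545. -88.  -0.]
sc (173, 150) [ 483. -248.  202.]
sc (182, 200) [ 515. -240.   31.]
sc (227, 204) [595. -63. 186.]
sc (310, 236) [631. 138. 194.]
sc (265, 219) [613.  33. 189.]
sc (240, 209) [478. -77.   1.]
sc (290, 229) [625.  93. 192.]
sc (160, 240) [ 666. -230.   59.]
sc (369, 222) [467. 278.  68.]
```

View pics/cA.png

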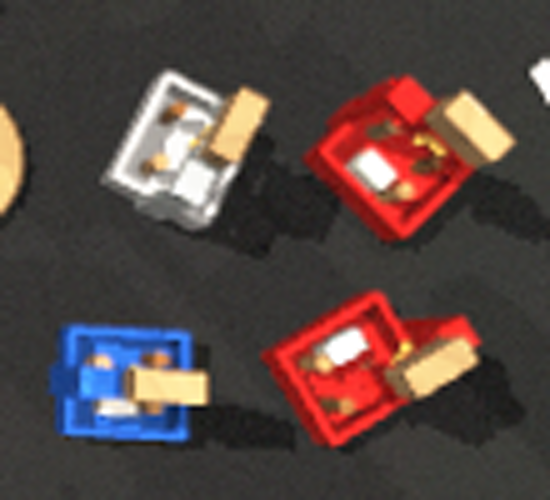

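View pics/cB.png

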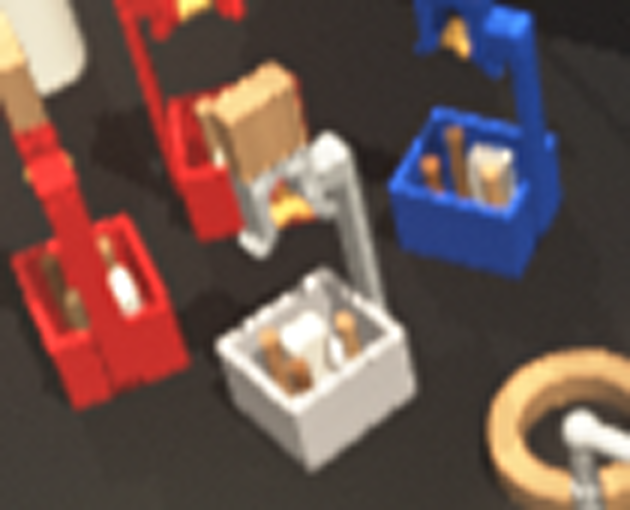

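```bash
cat >> h.py <<'E'
def cloudz(n,z,pose=None):
    c=manip.calibration(n); d=z['d']
    v,u=np.mgrid[:384,:512]; P=np.stack([(u-c['cx'])/c['fx']*d,(v-c['cy'])/c['fy']*d,d],-1)
    if n!='wrist': return (P-c['t'])@np.array(c['R'])
    from scipy.spatial.transform import Rotation as Ro
    T=np.array(c['tool_from_camera']); Rw=Ro.from_euler('xyz',z['r']).as_matrix()
    return (P@T[:3,:3].T+T[:3,3])@Rw.T+z['p']
E
python3 - <<'E'
from h import *
z=np.load('pics/top0.npz'); W=cloudz('top',z); im=z['im'].astype(int)
for nm,(x0,x1,y0,y1) in dict(grey=(325,346,198,222),red1=(375,395,200,222),red2=(365,388,245,268),blue=(312,334,254,270)).items():
    w=W[y0:y1,x0:x1].reshape(-1,3); 
    m=(w[:,2]>205)&(w[:,2]<225); r=cv2.minAreaRect(w[m][:,:2].astype(np.float32))
    print(nm,m.sum(),w[m].mean(0).round(1),r,cv2.boxPoints(r).round(0).tolist())
# bar
w=W.reshape(-1,3); m=(w[:,2]>180)&(w[:,2]<210)&(w[:,0]>560)&(w[:,0]<650)&(w[:,1]>-60)&(w[:,1]<130)
p=w[m]; l=cv2.fitLine(p[:,:2].astype(np.float32),cv2.DIST_HUBER,0,.01,.01).ravel(); print('bar',m.sum(),l,np.median(p[:,2]),np.percentile(p[:,2],[10,50,90]))
z=np.load('pics/scene0.npz'); W=cloudz('scene',z); w=W.reshape(-1,3)
m=(w[:,2]>170)&(w[:,2]<215)&(w[:,0]>560)&(w[:,0]<660)&(w[:,1]>-50)&(w[:,1]<120)
p=w[m]; l=cv2.fitLine(p[:,:2].astype(np.float32),cv2.DIST_HUBER,0,.01,.01).ravel(); print('bar',m.sum(),l,np.percentile(p[:,2],[10,50,90,98]))
print(manip.calibration('wrist'))
s=manip.read_state(); print(s['joints'])
E
```

```text
grey 96 [ 474.6 -250.   212.2] ((475.58013916015625, -250.3990936279297), (16.275056838989258, 36.146461486816406), 62.26384735107422) [[456.0, -249.0], [488.0, -266.0], [495.0, -252.0], [463.0, -235.0]]
red1 103 [ 476.1 -369.8  211. ] ((476.5616455078125, -370.0262145996094), (35.559104919433594, 16.07367706298828), 44.511024475097656) [[458.0, -377.0], [470.0, -388.0], [495.0, -363.0], [484.0, -352.0]]
red2 102 [ 357.6 -349.   211.7] ((357.9087829589844, -350.1608581542969), (16.486400604248047, 37.43465042114258), 33.05918884277344) [[341.0, -339.0], [361.0, -370.0], [375.0, -361.0], [355.0, -330.0]]
blue 98 [ 345.8 -215.1  211.9] ((345.9609680175781, -215.06497192382812), (14.685471534729004, 34.396888732910156), 0.8094149231910706) [[338.0, -198.0], [339.0, -232.0], [354.0, -232.0], [353.0, -198.0]]
bar 299 [1.7389651e-01 9.8476392e-01 6.0678162e+02 3.4527058e+01] 192.79007422571337 [189.39256534 192.79007423 196.2756112 ]
bar 337 [1.7208344e-01 9.8508239e-01 6.1205396e+02 3.8534672e+01] [191.81154355 195.23677991 197.44731264 198.22142939]
{'fx': 307.58457419147106, 'fy': 307.58457419147106, 'cx': 248.1195023102581, 'cy': 184.68666260534505, 'tool_from_camera': array([[ 9.99998887e-01, -2.92770612e-04,  1.46263029e-03,
        -5.06654031e-01],
       [-1.37540341e-04,  9.58274001e-01,  2.85851222e-01,
        -8.46768169e+01],
       [-1.48528941e-03, -2.85851105e-01,  9.58272894e-01,
        -1.78690434e+02],
       [ 0.00000000e+00,  0.00000000e+00,  0.00000000e+00,
         1.00000000e+00]])}
[-1.19261230e+00  3.00402666e-01  1.52148898e+00 -2.35677555e-05
  1.32068404e+00 -6.65635081e-02]
```

The crops confirm it: the grey caddy has the steel bracket, its spine faces the robot and its open side points away. Its grip is at about (475,-250,212), yaw about -0.48, and the block measures 16x36 as described. The bar's yaw is -0.174. I'll lift and turn now.

Request:
{"method": "arm_command", "body": {"steps": [[1,[0,0,-2],0.115],[1,[0,0,-2],0.115],[1,[0,0,-2],0.115],[1,[0,0,-2],0.115],[1,[0,0,-2],0.115]]}}

```text
clock: 0.52
eef_pos: [236.6, -496.3, 306.1]
eef_rot: [3.141, 0.001, -1.707]
wrist_force: [0.2, 0.3, -0.1]
finger_gap: 93.9
```

Request:
{"method": "arm_command", "body": {"steps": [[0.7,[0,0,-1],0.118],[0.7,[0,0,0],0.118],[0.7,[0,0,0],0.118],[0.7,[0,0,0],0]]}}

```text
clock: 0.85
eef_pos: [236.6, -496.4, 315.2]
eef_rot: [3.141, 0.0, -2.061]
wrist_force: [-0.5, 0.1, 0.3]
finger_gap: 70.5
```

```bash
cat >> h.py <<'E'
from scipy.spatial.transform import Rotation as Ro
def to(x,y,z):
    s=manip.read_state(); R=Ro.from_euler('xyz',s['eef_rot']).as_matrix()
    print('t',s['clock'],'pos',s['eef_pos'].round(1),'rot',s['eef_rot'].round(4),'F',s['wrist_force'].round(2),'gap',round(s['finger_gap'],1),'tool cm',(R.T@(np.array([x,y,z])-s['eef_pos'])/10).round(2))
E
python3 -c "
from h import *
to(475,-250,310)"
```

```text
t 0.85 pos [ 236.6 -496.4  315.2] rot [ 3.1413e+00  2.0000e-04 -2.0608e+00] F [-0.52  0.12  0.3 ] gap 70.5 tool cm [-32.96  -9.44   0.53]
```

Request:
{"method": "arm_command", "body": {"steps": [[0.6,[-3,-0.9,0],0],[0.6,[-3.4,-0.9,0],0],[0.6,[-3.4,-1,0],0],[0.6,[-3.4,-1,0],0],[0.6,[-3.4,-1,0],0]]}}

```text
clock: 1.27
eef_pos: [357.2, -370.5, 315.2]
eef_rot: [3.141, 0.0, -2.051]
wrist_force: [-0.0, -0.1, 0.2]
finger_gap: 56.8
```

Request:
{"method": "arm_command", "body": {"steps": [[0.6,[-3.4,-1,0],0],[0.6,[-3.4,-1,0],0],[0.6,[-3.4,-1,0],0],[0.6,[-3.4,-0.9,0],0],[0.6,[-2.5,-0.7,0],0]]}}

```text
clock: 1.68
eef_pos: [473.4, -248.6, 315.1]
eef_rot: [3.141, 0.0, -2.049]
wrist_force: [-0.6, -0.4, 0.0]
finger_gap: 56.2
```

Request:
{"method": "arm_command", "body": {"steps": [[0.6,[0,0,0],0],[0.6,[0,0,0],0],[0.6,[0,0,0],0]]}}

```text
clock: 1.93
eef_pos: [471.7, -251.2, 315.2]
eef_rot: [3.141, -0.0, -2.053]
wrist_force: [0.1, -0.5, 0.4]
finger_gap: 56.5
```

```bash
python3 -c "
from h import *
to(475,-250,310)
snap('wrist','w1')
z=np.load('pics/w1.npz'); W=cloudz('wrist',z); w=W.reshape(-1,3)
m=(w[:,2]>207)&(w[:,2]<222)&(abs(w[:,0]-475)<40)&(abs(w[:,1]+250)<40)
r=cv2.minAreaRect(w[m][:,:2].astype(np.float32)); print(m.sum(),np.median(w[m],0),r)
"
```

```text
t 1.9333 pos [ 471.7 -251.2  315.2] rot [ 3.1410e+00 -1.0000e-04 -2.0527e+00] F [ 0.13 -0.46  0.35] gap 56.5 tool cm [-0.26 -0.24  0.52]
612 [ 478.75537659 -251.72206425  212.09031442] ((478.2493896484375, -251.26779174804688), (15.556323051452637, 35.043941497802734), 62.590057373046875)
```

View pics/w1.png

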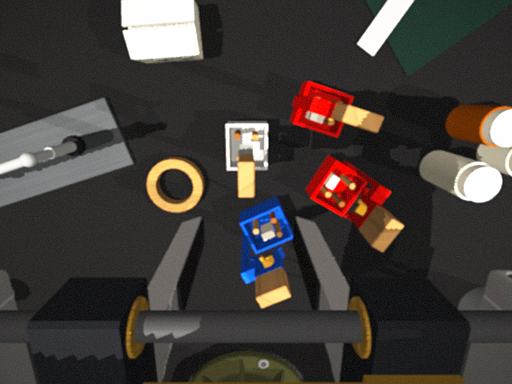

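The wrist view shows the grey caddy's grip at (246,178), clear of the red ones (360,117; 380,228) and the blue one (272,288). Wrist and top measurements agree within 3 mm. Next I descend.

```bash
python3 -c "
from h import *
to(477.5,-251,181)"
```

```text
t 1.9833 pos [ 471.5 -251.5  315.3] rot [ 3.1412e+00 -1.0000e-04 -2.0540e+00] F [-0.04 -0.92  0.46] gap 56.4 tool cm [-0.32 -0.51 13.43]
```

Request:
{"method": "arm_command", "body": {"steps": [[0.6,[-0.3,-0.5,2],-0.005],[0.6,[0,0,3],0],[0.6,[0,0,3],0],[0.6,[0,0,2],0],[0.6,[0,0,0],0]]}}

```text
clock: 2.4
eef_pos: [475.8, -250.6, 211.5]
eef_rot: [3.135, 0.0, -2.051]
wrist_force: [0.3, 0.5, -1.1]
finger_gap: 56.4
```

```bash
python3 -c "
from h import *
to(477.5,-251,181)
snap('wrist','w2')
z=np.load('pics/w2.npz'); W=cloudz('wrist',z); w=W.reshape(-1,3)
m=(w[:,2]>207)&(w[:,2]<219)&(abs(w[:,0]-475)<28)&(abs(w[:,1]+250)<28)
r=cv2.minAreaRect(w[m][:,:2].astype(np.float32)); print(m.sum(),np.median(w[m],0),r)
"
```

```text
t 2.4 pos [ 475.8 -250.6  211.5] rot [ 3.1351e+00  4.0000e-04 -2.0506e+00] F [ 0.27  0.48 -1.13] gap 56.4 tool cm [-0.04 -0.18  3.05]
1495 [ 480.03334461 -251.42112948  212.12930789] ((478.27960205078125, -248.85848999023438), (60.509521484375, 37.254390716552734), 79.98882293701172)
```

View pics/w2.png

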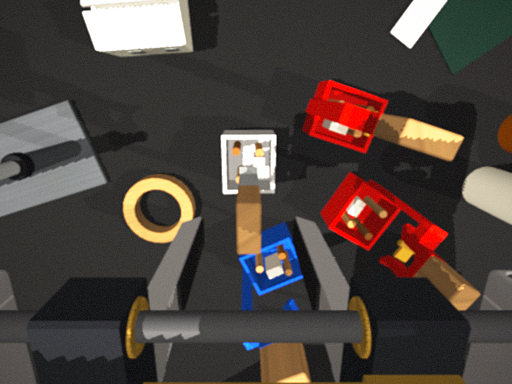

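Request:
{"method": "arm_command", "body": {"steps": [[0.6,[0,-0.2,1.5],0],[0.6,[0,0,1.5],0],[0.6,[0,0,0],0],[0.6,[0,0,0],0]]}}

```text
clock: 2.78
eef_pos: [479.7, -252.0, 186.9]
eef_rot: [-3.141, -0.0, -2.05]
wrist_force: [-0.9, -0.2, 0.2]
finger_gap: 56.7
```

Request:
{"method": "arm_command", "body": {"steps": [[0.3,[0,0,0],0],[0.2,[0,0,0],0],[0,[0,0,0],0],[0,[0,0,0],0],[0,[0,0,0],0]], "force": 20}}

```text
clock: 3.2
eef_pos: [479.7, -251.5, 185.8]
eef_rot: [-3.141, -0.0, -2.05]
wrist_force: [0.0, -0.5, -0.6]
finger_gap: 26.6
```

Request:
{"method": "arm_command", "body": {"steps": [[0,[0,0,0],0],[0,[0,0,0],0],[0,[0,0,0],0]], "force": 25}}

```text
clock: 3.45
eef_pos: [479.6, -251.6, 185.5]
eef_rot: [-3.142, -0.001, -2.05]
wrist_force: [-0.8, -1.2, 1.1]
finger_gap: 15.9
```

Gripped, gap 15.9 mm. I lift and check.

Request:
{"method": "arm_command", "body": {"steps": [[0,[0,0,-1],0],[0,[0,0,-2],0],[0,[0,0,-2.5],0],[0,[0,0,-2.5],0],[0,[0,0,-1.5],0]]}}

```text
clock: 3.87
eef_pos: [479.9, -251.4, 283.4]
eef_rot: [-3.139, 0.0, -2.05]
wrist_force: [-0.5, 0.8, -4.5]
finger_gap: 15.8
```

Request:
{"method": "arm_command", "body": {"steps": [[0,[0,0,-0.5],0],[0,[0,0,0],0],[0,[0,0,0],0]]}}

```text
clock: 4.12
eef_pos: [479.4, -251.2, 284.4]
eef_rot: [3.14, 0.0, -2.05]
wrist_force: [0.4, -0.2, -4.8]
finger_gap: 15.6
```

```bash
python3 -c "
from h import *
# pre-position 90 mm robot-side of bar centre
c=np.array([609,37]); a=-.174; p=c-90*np.array([np.cos(a),np.sin(a)]); print(p)
to(*p,285)
snap('wrist','w3'); snap('scene','s3')
"
```

```text
[520.35898608  52.58109917]
t 4.1167 pos [ 479.4 -251.2  284.4] rot [ 3.1401e+00  2.0000e-04 -2.0500e+00] F [ 0.39 -0.21 -4.83] gap 15.6 tool cm [-28.85  10.37  -0.03]
```

View pics/w3.png

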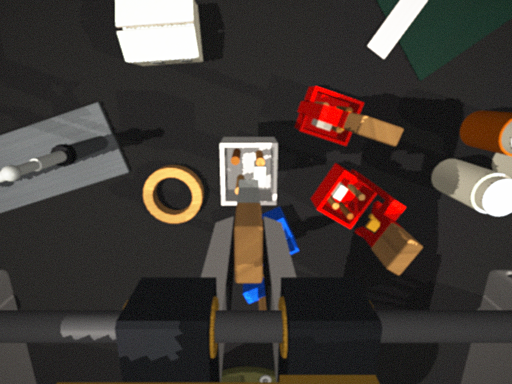

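View pics/s3.png

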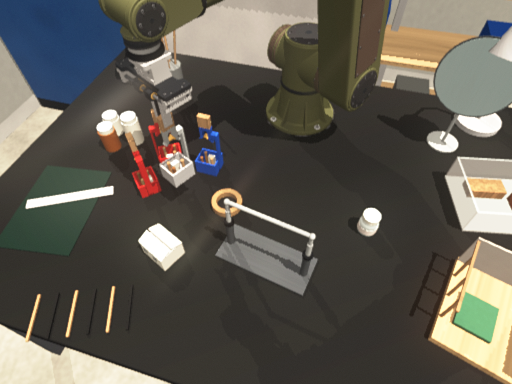

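The caddy is held level, about 99 mm up. In the scene view it hangs at (178,165). Now I travel to the spot in front of the rail.

Request:
{"method": "arm_command", "body": {"steps": [[0,[-1.2,0.4,0],0],[0,[-2.4,0.9,0],0],[0,[-3,1.1,0],0],[0,[-3,1.1,0],0],[0,[-3,1.1,0],0]]}}

```text
clock: 4.63
eef_pos: [496.6, -116.5, 284.7]
eef_rot: [3.14, -0.0, -2.05]
wrist_force: [0.2, -0.8, -3.8]
finger_gap: 16.0
```

Request:
{"method": "arm_command", "body": {"steps": [[0,[-3,1.1,0],0],[0,[-3,1.1,0],0],[0,[-3,1.1,0],0],[0,[-3,1.1,0],0],[0,[-2.2,0.8,0],0]]}}

```text
clock: 5.05
eef_pos: [515.8, 34.5, 284.8]
eef_rot: [3.14, -0.0, -2.049]
wrist_force: [1.3, 0.2, -5.8]
finger_gap: 15.8
```

Request:
{"method": "arm_command", "body": {"steps": [[0,[-1.4,0.5,0],0],[0,[-0.6,0.1,0],0],[0,[0,0,0],-0.06],[0,[0,0,0],-0.08],[0,[0,0,0],-0.08]]}}

```text
clock: 5.47
eef_pos: [519.9, 52.0, 284.8]
eef_rot: [3.141, -0.0, -1.826]
wrist_force: [0.2, -0.1, -5.2]
finger_gap: 15.5
```

Request:
{"method": "arm_command", "body": {"steps": [[0,[0,0,0],-0.06],[0,[0,0,0],-0.03],[0,[0,0,0],0],[0,[0,0,0],0],[0,[0,0,0],0]]}}

```text
clock: 5.88
eef_pos: [520.1, 51.9, 285.2]
eef_rot: [3.141, -0.0, -1.741]
wrist_force: [0.0, 0.8, -4.2]
finger_gap: 15.9
```

```bash
python3 -c "
from h import *
to(609,37,285)
snap('wrist','w4'); snap('scene','s4');snap('top','t4')
"
```

```text
t 5.8833 pos [520.1  51.9 285.2] rot [ 3.1412e+00 -1.0000e-04 -1.7415e+00] F [ 0.02  0.75 -4.19] gap 15.9 tool cm [-0.04 -9.02  0.02]
```

View pics/w4.png

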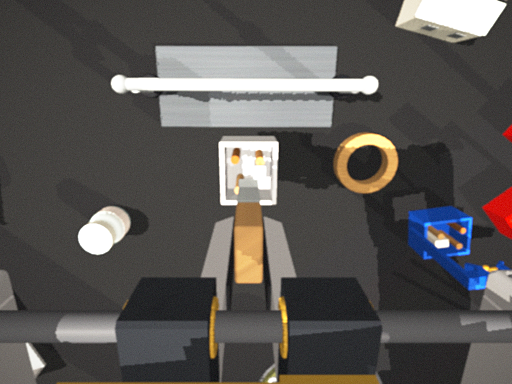

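View pics/s4.png

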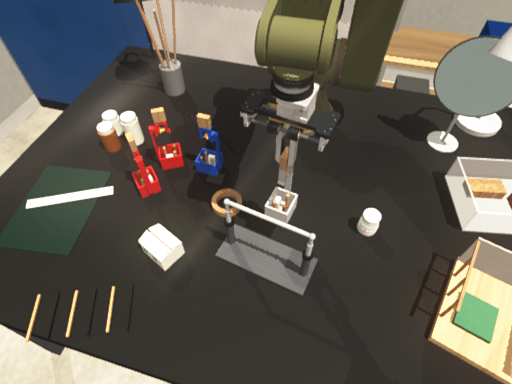

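View pics/t4.png

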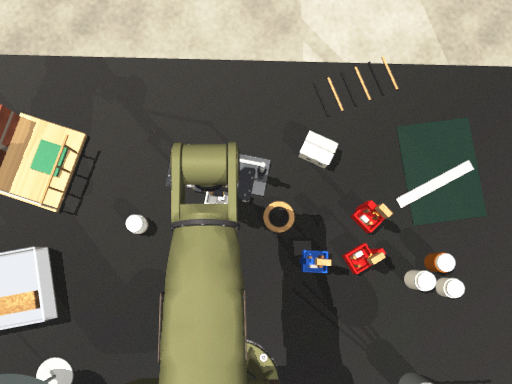

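```bash
cat > m.py <<'E'
from h import *
import sys
z=np.load(f'pics/{sys.argv[1]}.npz'); W=cloudz('wrist',z); im=z['im'].astype(int)
R=Ro.from_euler('xyz',z['r']).as_matrix(); T=(W-z['p'])@R
w=W.reshape(-1,3); t=T.reshape(-1,3)
print('pos',z['p'].round(1))
m=(w[:,2]>170)&(w[:,2]<225)&(w[:,0]>560)&(w[:,0]<660)&(t[:,1]<-20)&(abs(t[:,0])<80)&(abs(t[:,0])>int(sys.argv[2]))
p=t[m]; print('bar n',m.sum(),'y med',np.median(p[:,1]),np.percentile(p[:,1],[2,25,75,98]),'worldz pct',np.percentile(w[m][:,2],[2,25,50,75,98]).round(1))
f=np.polyfit(p[:,0],p[:,1],1); print('tilt',f)
pw=w[m]; print('world fit x at y=37:',np.polyval(np.polyfit(pw[:,1],pw[:,0],1),37))
# block / cup in tool
zt=z['p'][2]-w[:,2]; 
for nm,lo,hi in (('rim',50,60),):pass
m=(abs(t[:,0])<45)&(t[:,1]>-60)&(t[:,1]<60)
h,e=np.histogram(t[m][:,2],bins=np.arange(-60,200,5)); print([(int(a),int(b)) for a,b in zip(e,h) if b>40])
E
python3 m.py w4 0
python3 - <<'E'
import cv2
im=cv2.imread('pics/w4.png'); cv2.imwrite('pics/w4c.png',cv2.resize(im[60:295,190:310],None,fx=2.5*1,fy=2.5,interpolation=2))
E
```

```text
pos [520.1  51.9 285.2]
bar n 2398 y med -91.55537657751397 [-96.46195011 -93.95716706 -89.18476026 -86.82101169] worldz pct [189.7 192.4 193.5 194.3 195.6]
tilt [ 3.66368145e-03 -9.14538896e+01]
world fit x at y=37: 610.2658032314661
[(-60, 405), (-55, 340), (-50, 314), (-45, 266), (-40, 270), (-35, 202), (-30, 1842), (-25, 287), (-20, 250), (-15, 222), (-10, 202), (-5, 127), (0, 78), (5, 67), (20, 58), (25, 50), (30, 51), (35, 48), (40, 45), (45, 45), (50, 117), (55, 44), (130, 134), (135, 793), (140, 175), (145, 269), (150, 139), (155, 145), (160, 113), (165, 98), (170, 133), (175, 73), (180, 1185)]
```

View pics/w4c.png

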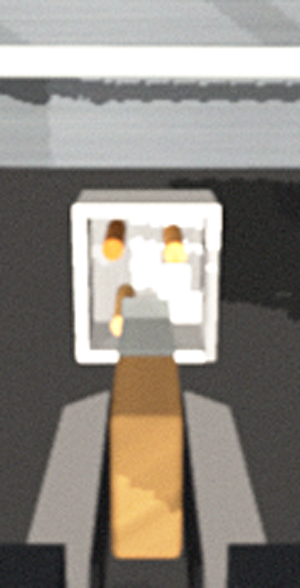

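```bash
cat >> h.py <<'E'
def ray_tool(u,v,zt):
    c=manip.calibration('wrist'); T=np.array(c['tool_from_camera'])
    d=T[:3,:3]@[(u-c['cx'])/c['fx'],(v-c['cy'])/c['fy'],1]; return T[:3,3]+d*(zt-T[2,3])/d[2]
E
python3 - <<'E'
from h import *
for nm,u,v,zt in [('rim far',248,141.2,137.5),('rim near',248,204.8,137.5),('blk far',248,226,-27.5),('blk near',248,282.8,-27.5),('blkL',234,255,-27.5),('blkR',263,255,-27.5),('rimL',219,170,137.5),('rimR',277.5,170,137.5),('bar',248,84,90)]:
    print(nm,ray_tool(u,v,zt).round(1))
E
```

```text
rim far [ -0.7 -36.9 137.5]
rim near [ -0.7  32.8 137.5]
blk far [ -0.8 -16.2 -27.5]
blk near [ -0.8  18.7 -27.5]
blkL [ -8.5   1.1 -27.5]
blkR [  7.5   1.1 -27.5]
rimL [-31.4  -6.4 137.5]
rimR [ 30.5  -6.4 137.5]
bar [ -0.8 -91.5  90. ]
```

The wrist view shows the bar level at row 84, columns 120 to 370, with the caddy centred at column 248. The bar lies at tool y -91.5, and its top is at z 195.5, so its centre is at about 190.5. The caddy's hook is at tool y about 0.4. I bring it in along its +x by 91 mm.

Request:
{"method": "arm_command", "body": {"steps": [[0,[0,-0.7,0],0],[0,[0,-1.3,0],0],[0,[0,-1.7,0],0],[0,[0,-1.7,0],0],[0,[0,-1.5,0],0]]}}

```text
clock: 6.45
eef_pos: [589.5, 40.2, 285.2]
eef_rot: [-3.142, -0.0, -1.74]
wrist_force: [-0.7, 0.2, -4.8]
finger_gap: 15.8
```

Request:
{"method": "arm_command", "body": {"steps": [[0,[0,-1.1,0],0],[0,[0,-0.7,0],0],[0,[0,-0.4,0],0],[0,[0,0,0],0],[0,[0,0,0],0]]}}

```text
clock: 6.87
eef_pos: [609.7, 36.8, 285.4]
eef_rot: [3.141, -0.0, -1.74]
wrist_force: [-0.7, -0.0, -4.9]
finger_gap: 16.2
```

```bash
python3 -c "
from h import *
to(609,37,243)
snap('wrist','w5'); snap('scene','s5')
im=cv2.imread('pics/s5.png'); cv2.imwrite('pics/s5c.png',cv2.resize(im[110:290,200:340],None,fx=4,fy=3.3*4/3.3,interpolation=2)[:600])
"; python3 m.py w5 25
```

```text
t 6.8667 pos [609.7  36.8 285.4] rot [ 3.1413 -0.     -1.74  ] F [-0.65 -0.03 -4.87] gap 16.2 tool cm [-0.01  0.07  4.24]
pos [609.7  36.8 285.4]
  return _methods._mean(a, axis=axis, dtype=dtype,
  ret = ret.dtype.type(ret / rcount)
Traceback (most recent call last):
  File "m.py", line 8, in <module>
    p=t[m]; print('bar n',m.sum(),'y med',np.median(p[:,1]),np.percentile(p[:,1],[2,25,75,98]),'worldz pct',np.percentile(w[m][:,2],[2,25,50,75,98]).round(1))
                                                            ~~~~~~~~~~~~~^^^^^^^^^^^^^^^^^^^^^
IndexError: index -1 is out of bounds for axis 0 with size 0
```

View pics/w5.png

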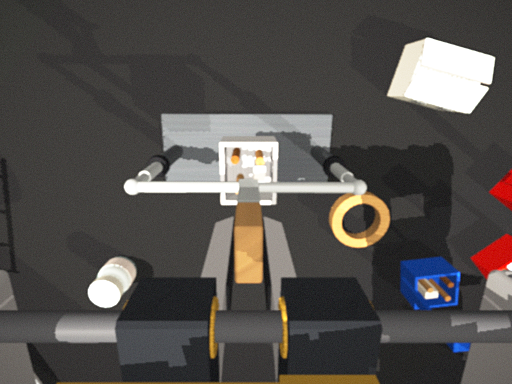

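View pics/s5c.png

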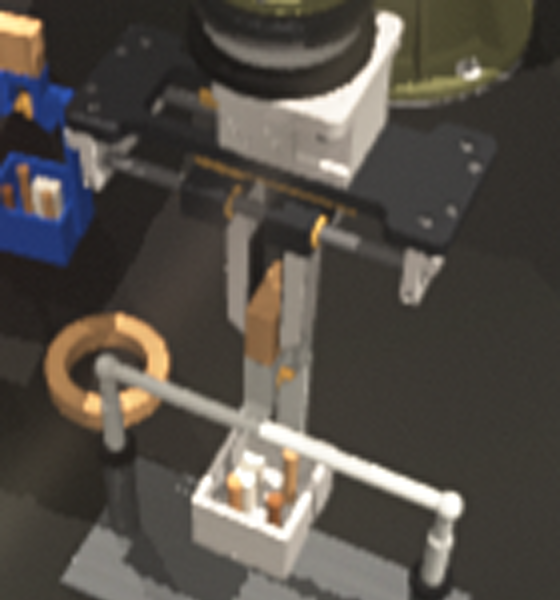

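```bash
sed -i 's/(t\[:,1\]<-20)/(abs(t[:,1])<25)/' m.py; python3 m.py w5 40
```

```text
pos [609.7  36.8 285.4]
bar n 952 y med -2.061366210775672 [-5.92685418 -4.28522111  0.33872417  3.92619857] worldz pct [188.6 192.1 193.3 194.1 195.2]
tilt [ 0.00726549 -1.81536853]
world fit x at y=37: 611.5441223319119
[(-60, 397), (-55, 334), (-50, 317), (-45, 270), (-40, 275), (-35, 210), (-30, 1837), (-25, 294), (-20, 243), (-15, 226), (-10, 201), (-5, 136), (0, 72), (5, 67), (15, 44), (20, 55), (25, 45), (30, 51), (35, 45), (40, 50), (50, 123), (55, 48), (90, 737), (95, 42), (130, 124), (135, 707), (140, 171), (145, 242), (150, 133), (155, 148), (160, 85), (165, 108), (170, 103), (180, 1061)]
```

The bar is at tool y about -1, so within about 1 mm of the throat's centre on the side away from the hinge. I lower to just above the gate.

Request:
{"method": "arm_command", "body": {"steps": [[0,[0,0,0.6],0],[0,[0,0,0.9],0],[0,[0,0,0.9],0],[0,[0,0,0.6],0],[0,[0,0,0.3],0]]}}

```text
clock: 7.38
eef_pos: [609.4, 36.8, 250.8]
eef_rot: [3.14, -0.0, -1.74]
wrist_force: [1.2, -0.3, -6.1]
finger_gap: 15.7
```

Request:
{"method": "arm_command", "body": {"steps": [[0,[0,0,0.2],0],[0,[0,0,0.1],0],[0,[0,0,0],0]]}}

```text
clock: 7.63
eef_pos: [609.9, 36.8, 249.4]
eef_rot: [-3.142, 0.0, -1.74]
wrist_force: [0.6, 0.1, -3.1]
finger_gap: 16.3
```

Request:
{"method": "arm_command", "body": {"steps": [[0,[0,0,0.1],0],[0,[0,0,0.1],0],[0,[0,0,0.1],0],[0,[0,0,0],0]]}}

```text
clock: 7.97
eef_pos: [609.8, 36.8, 246.3]
eef_rot: [3.141, -0.0, -1.74]
wrist_force: [-0.3, -0.3, -4.3]
finger_gap: 15.9
```

Request:
{"method": "arm_command", "body": {"steps": [[0,[0,0,0.1],0],[0,[0,0,0.1],0],[0,[0,0,0],0]]}}

```text
clock: 8.22
eef_pos: [609.8, 36.8, 244.3]
eef_rot: [3.141, 0.0, -1.74]
wrist_force: [0.5, 0.1, -4.7]
finger_gap: 15.8
```

Request:
{"method": "arm_command", "body": {"steps": [[0,[0,0,0.1],0],[0,[0,0,0.1],0],[0,[0,0,0],0]]}}

```text
clock: 8.47
eef_pos: [609.8, 36.8, 242.4]
eef_rot: [3.141, 0.0, -1.74]
wrist_force: [-0.9, 0.5, -2.4]
finger_gap: 16.0
```

Request:
{"method": "arm_command", "body": {"steps": [[0,[0,0,0.1],0],[0,[0,0,0.1],0],[0,[0,0,0],0]]}}

```text
clock: 8.72
eef_pos: [609.9, 36.7, 240.4]
eef_rot: [-3.141, 0.0, -1.74]
wrist_force: [-0.5, -1.3, -1.4]
finger_gap: 15.9
```

The gate contact comes at TCP z of about 243, as predicted. I go on in small steps.

Request:
{"method": "arm_command", "body": {"steps": [[0,[0,0,0.1],0],[0,[0,0,0.1],0],[0,[0,0,0],0]]}}

```text
clock: 8.97
eef_pos: [609.9, 36.7, 238.6]
eef_rot: [-3.141, 0.0, -1.74]
wrist_force: [-1.0, 0.7, 0.6]
finger_gap: 15.7
```

Request:
{"method": "arm_command", "body": {"steps": [[0,[0,0,0.1],0],[0,[0,0,0.1],0],[0,[0,0,0],0]]}}

```text
clock: 9.22
eef_pos: [609.7, 36.8, 236.3]
eef_rot: [3.141, 0.0, -1.74]
wrist_force: [-1.9, 0.9, 0.9]
finger_gap: 15.9
```

Request:
{"method": "arm_command", "body": {"steps": [[0,[0,0,0.1],0],[0,[0,0,0.1],0],[0,[0,0,0],0]]}}

```text
clock: 9.47
eef_pos: [609.6, 36.8, 234.1]
eef_rot: [3.141, -0.0, -1.74]
wrist_force: [-3.1, -0.1, 0.7]
finger_gap: 15.8
```

Request:
{"method": "arm_command", "body": {"steps": [[0,[0,0,0.1],0],[0,[0,0,0.1],0],[0,[0,0,0.1],0],[0,[0,0,0],0]]}}

```text
clock: 9.8
eef_pos: [609.6, 36.8, 230.9]
eef_rot: [3.141, -0.0, -1.74]
wrist_force: [-4.1, 0.3, -0.7]
finger_gap: 15.8
```

Request:
{"method": "arm_command", "body": {"steps": [[0,[0,0,0.1],0],[0,[0,0,0.1],0],[0,[0,0,0.1],0],[0,[0,0,0],0]]}}

```text
clock: 10.13
eef_pos: [609.8, 36.8, 228.0]
eef_rot: [3.141, -0.0, -1.74]
wrist_force: [-3.7, 1.1, -0.7]
finger_gap: 15.7
```

Request:
{"method": "arm_command", "body": {"steps": [[0,[0,0,0.1],0],[0,[0,0,0.1],0],[0,[0,0,0.1],0],[0,[0,0,0],0]]}}

```text
clock: 10.47
eef_pos: [609.7, 36.8, 224.9]
eef_rot: [3.141, -0.0, -1.74]
wrist_force: [-3.6, 0.8, -2.9]
finger_gap: 15.6
```

Request:
{"method": "arm_command", "body": {"steps": [[0,[0,0,0.1],0],[0,[0,0,0.1],0],[0,[0,0,0],0]]}}

```text
clock: 10.72
eef_pos: [609.7, 36.8, 222.9]
eef_rot: [3.141, -0.0, -1.74]
wrist_force: [-4.3, 0.4, -4.6]
finger_gap: 16.0
```

Request:
{"method": "arm_command", "body": {"steps": [[0,[0,0,0.1],0],[0,[0,0,0.1],0],[0,[0,0,0],0]]}}

```text
clock: 10.97
eef_pos: [610.2, 36.7, 221.3]
eef_rot: [-3.141, -0.0, -1.74]
wrist_force: [1.0, -0.5, -3.8]
finger_gap: 15.5
```

Request:
{"method": "arm_command", "body": {"steps": [[0,[0,0,0.1],0],[0,[0,0,0],0]]}}

```text
clock: 11.13
eef_pos: [610.2, 36.7, 220.5]
eef_rot: [-3.141, 0.0, -1.74]
wrist_force: [0.5, -0.2, -4.5]
finger_gap: 15.4
```

```bash
python3 -c "
from h import *
to(609,37,217)
snap('wrist','w6'); snap('scene','s6')
im=cv2.imread('pics/s6.png'); cv2.imwrite('pics/s6c.png',cv2.resize(im[150:270,220:330],None,fx=5,fy=5,interpolation=2))
"
```

```text
t 11.1333 pos [610.2  36.7 220.5] rot [-3.1407e+00  1.0000e-04 -1.7401e+00] F [ 0.5  -0.24 -4.48] gap 15.4 tool cm [-0.01  0.12  0.35]
```

View pics/s6c.png

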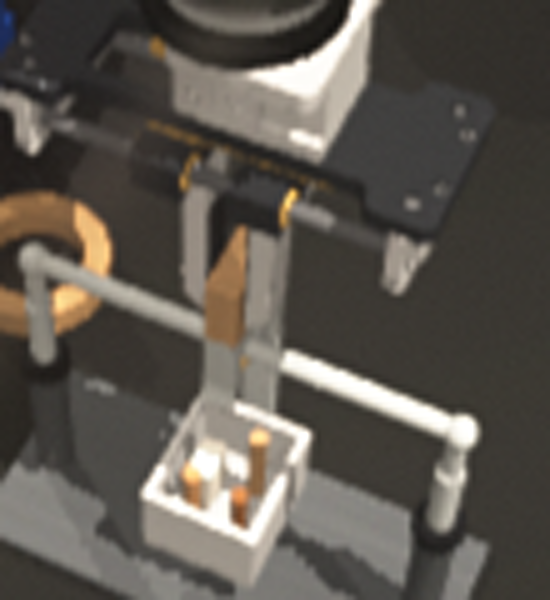

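The sideways gate force vanished between z 222.9 and 221.3, so the gate has flicked shut. I lower until the crown just rests on the bar.

Request:
{"method": "arm_command", "body": {"steps": [[0,[0,0,0.1],0],[0,[0,0,0.1],0],[0,[0,0,0],0]]}}

```text
clock: 11.48
eef_pos: [609.8, 36.8, 218.2]
eef_rot: [3.141, -0.0, -1.74]
wrist_force: [-0.6, 0.2, -3.5]
finger_gap: 15.7
```

Request:
{"method": "arm_command", "body": {"steps": [[0,[0,0,0.1],0],[0,[0,0,0],0],[0,[0,0,0],0]]}}

```text
clock: 11.73
eef_pos: [609.8, 36.8, 217.4]
eef_rot: [3.141, -0.0, -1.74]
wrist_force: [-0.1, -0.2, -5.1]
finger_gap: 15.8
```

Request:
{"method": "arm_command", "body": {"steps": [[0,[0,0,0.05],0],[0,[0,0,0],0]]}}

```text
clock: 11.9
eef_pos: [609.8, 36.8, 216.9]
eef_rot: [3.142, 0.0, -1.74]
wrist_force: [-0.4, 0.1, -3.9]
finger_gap: 15.9
```

Request:
{"method": "arm_command", "body": {"steps": [[0,[0,0,0.05],0],[0,[0,0,0],0]]}}

```text
clock: 12.07
eef_pos: [609.9, 36.8, 216.5]
eef_rot: [-3.141, 0.0, -1.74]
wrist_force: [-0.4, 0.0, -3.5]
finger_gap: 15.7
```

Request:
{"method": "arm_command", "body": {"steps": [[0,[0,0,0.05],0],[0,[0,0,0],0]]}}

```text
clock: 12.23
eef_pos: [610.0, 36.8, 216.2]
eef_rot: [-3.141, 0.0, -1.74]
wrist_force: [0.2, -0.1, -1.1]
finger_gap: 16.0
```

Request:
{"method": "arm_command", "body": {"steps": [[0,[0,0,0.02],0],[0,[0,0,0],0],[0,[0,0,0],0]]}}

```text
clock: 12.48
eef_pos: [610.0, 36.7, 216.0]
eef_rot: [-3.141, 0.0, -1.74]
wrist_force: [0.4, -0.6, -1.1]
finger_gap: 15.7
```

```bash
python3 -c "
from h import *
to(609,37,217); s=manip.read_state(); print(s['moment'])
snap('wrist','w7')
im=cv2.imread('pics/w7.png'); cv2.imwrite('pics/w7c.png',cv2.resize(im[120:300,180:320],None,fx=3.3,fy=3.3,interpolation=2))
"
```

```text
t 12.4833 pos [610.   36.7 216. ] rot [-3.141e+00  1.000e-04 -1.740e+00] F [ 0.37 -0.59 -1.11] gap 15.7 tool cm [-0.01  0.1  -0.1 ]
[-0.01720342 -0.15965142 -0.00167669]
```

View pics/w7c.png

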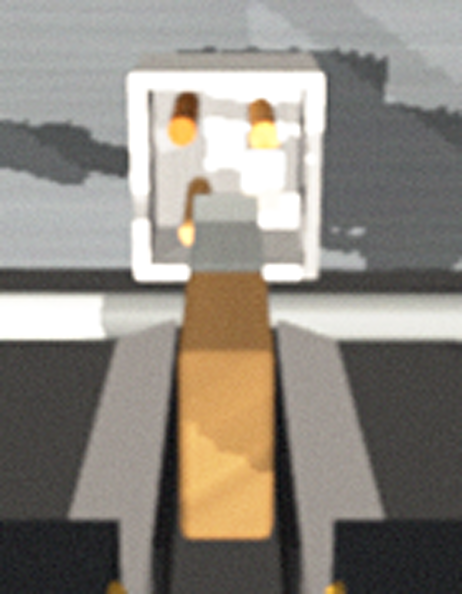

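The crown is seated with about 3.5 N on it, close to the caddy's weight. The picture shows the bar (crop row 315) running under the hook. I release slowly.

Request:
{"method": "arm_command", "body": {"steps": [[0.17,[0,0,0],0],[0.18,[0,0,0],0],[0.19,[0,0,0],0],[0.2,[0,0,0],0],[0.22,[0,0,0],0]], "force": 6}}

```text
clock: 12.95
eef_pos: [609.9, 36.8, 215.8]
eef_rot: [-3.142, 0.0, -1.74]
wrist_force: [0.3, -0.6, -0.7]
finger_gap: 20.3
```

Request:
{"method": "arm_command", "body": {"steps": [[0.25,[0,0,0],0],[0.3,[0,0,0],0],[0.35,[0,0,0],0],[0.4,[0,0,0],0],[0.45,[0,0,0],0]]}}

```text
clock: 13.37
eef_pos: [609.9, 36.8, 215.8]
eef_rot: [-3.142, -0.0, -1.74]
wrist_force: [0.4, -0.3, 0.8]
finger_gap: 40.8
```

```bash
python3 -c "
from h import *
to(609,37,217)
snap('wrist','w8')
"
```

```text
t 13.3667 pos [609.9  36.8 215.8] rot [-3.1416 -0.     -1.74  ] F [ 0.39 -0.33  0.76] gap 40.8 tool cm [-0.01  0.09 -0.12]
```

View pics/w8.png

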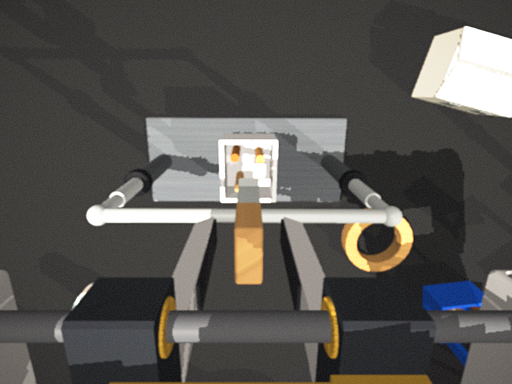

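The caddy hangs free between the fingers and has not moved. I retreat straight up.

Request:
{"method": "arm_command", "body": {"steps": [[0.45,[0,0,-0.5],0],[0.45,[0,0,-1.2],0],[0.45,[0,0,-2],0],[0.45,[0,0,-2.5],0],[0.45,[0,0,-2.5],0]]}}

```text
clock: 13.83
eef_pos: [609.7, 36.8, 304.9]
eef_rot: [-3.141, 0.0, -1.74]
wrist_force: [0.4, 0.0, 0.6]
finger_gap: 42.2
```

Request:
{"method": "arm_command", "body": {"steps": [[0.45,[0,1,-2.5],0],[0.45,[0,2.5,-1],0],[0.45,[0,3,0],0],[0.45,[0,3,0],0],[0.45,[0,3,0],0]]}}

```text
clock: 14.25
eef_pos: [485.2, 57.9, 338.9]
eef_rot: [-3.14, 0.0, -1.74]
wrist_force: [-1.0, 0.1, 0.3]
finger_gap: 42.5
```

Request:
{"method": "arm_command", "body": {"steps": [[0.45,[0,3,0],0],[0.45,[0,3,0],0],[0.45,[0,2,0],0],[0.45,[0,0,0],0],[0.45,[0,0,0],0]]}}

```text
clock: 14.67
eef_pos: [407.5, 71.4, 339.3]
eef_rot: [-3.139, 0.001, -1.739]
wrist_force: [0.3, -0.7, 0.3]
finger_gap: 42.4
```

```bash
python3 -c "
from h import *
to(609,37,217)
snap('wrist','w9'); snap('scene','s9')
a=cv2.imread('pics/s9.png'); b=cv2.imread('pics/w9.png')
cv2.imwrite('pics/s9c.png',cv2.resize(a[150:270,215:330],None,fx=5,fy=5,interpolation=2))
"
```

```text
t 14.6667 pos [407.5  71.4 339.3] rot [-3.1389e+00  7.0000e-04 -1.7395e+00] F [ 0.28 -0.65  0.33] gap 42.4 tool cm [ 2.000e-02 -2.040e+01  1.229e+01]
```

View pics/s9c.png

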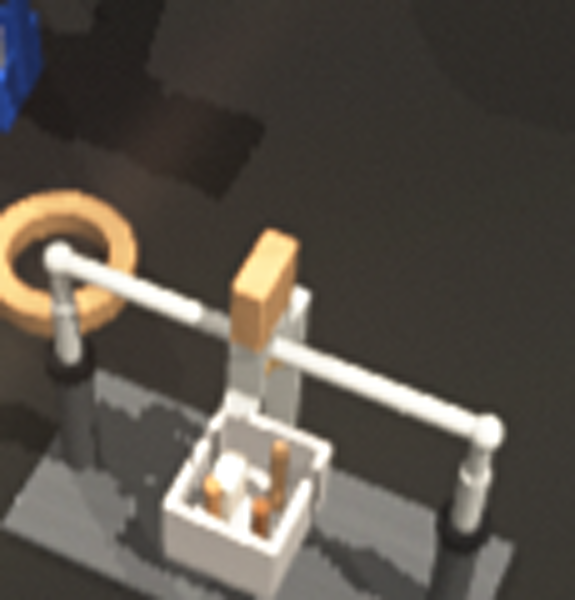

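View pics/w9.png

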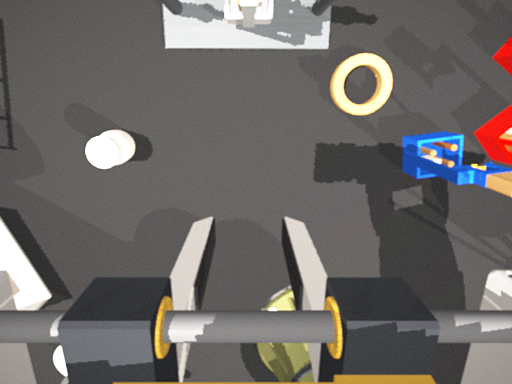

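View pics/s9.png

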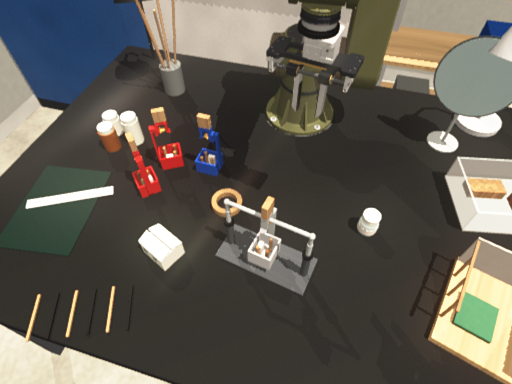

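The caddy hangs from the bar (crop 265,400) and the bystanders are in place. I'll wait, then check that it is still and at the right height.

Request:
{"method": "arm_command", "body": {"steps": [[0.45,[0,0,0],0],[0.45,[0,0,0],0],[0.45,[0,0,0],0],[0.45,[0,0,0],0],[0.45,[0,0,0],0]]}}

```text
clock: 15.18
eef_pos: [407.9, 71.2, 337.6]
eef_rot: [3.141, -0.0, -1.74]
wrist_force: [-0.0, -0.1, -0.7]
finger_gap: 42.3
```

```bash
python3 -c "
from h import *
snap('scene','s10');snap('top','t10')
a=cv2.imread('pics/s9.png',0).astype(int);b=cv2.imread('pics/s10.png',0).astype(int)
D=abs(a-b)[180:280,210:330]; print('diff',D.max(),(D>25).sum())
for n,t in (('scene','s10'),('top','t10')):
  z=np.load(f'pics/{t}.npz');w=cloudz(n,z).reshape(-1,3);c=z['im'].reshape(-1,3).astype(int)
  for lo,hi in ((225,262),(45,100)):
    m=(w[:,2]>lo)&(w[:,2]<hi)&(abs(w[:,0]-610)<50)&(abs(w[:,1]-37)<50)
    print(n,lo,m.sum(),w[m].mean(0).round(1) if m.any() else '',np.percentile(w[m],[2,98],axis=0).round(0).tolist() if m.any() else '')
im=cv2.imread('pics/t10.png'); cv2.imwrite('pics/t10c.png',cv2.resize(im[120:250,120:350],None,fx=3.4,fy=3.4,interpolation=2))
"
```

```text
diff 75 38
scene 225 164 [610.6  36.3 240.6] [[589.0, 26.0, 226.0], [624.0, 45.0, 247.0]]
scene 45 717 [618.6  33.3  69.8] [[581.0, 2.0, 46.0], [654.0, 66.0, 91.0]]
top 225 108 [602.7  37.4 241.3] [[586.0, 28.0, 231.0], [620.0, 47.0, 247.0]]
top 45 207 [609.5  32.9  70. ] [[575.0, 4.0, 47.0], [650.0, 68.0, 84.0]]
```

View pics/t10c.png

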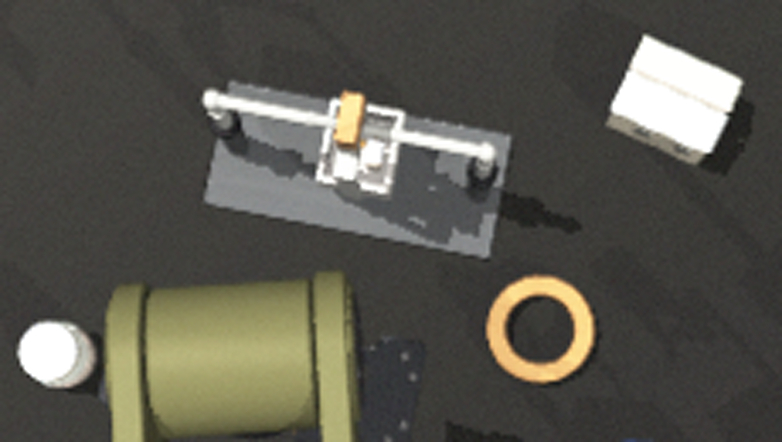

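Request:
{"method": "arm_command", "body": {"steps": [[0.45,[0,0,0],0],[0.45,[0,0,0],0],[0.45,[0,0,0],0],[0.45,[0,0,0],0],[0.45,[0,0,0],0]]}}

```text
clock: 15.7
eef_pos: [407.8, 71.3, 337.7]
eef_rot: [3.142, -0.0, -1.74]
wrist_force: [-0.1, 0.0, -0.2]
finger_gap: 42.5
```

Request:
{"method": "arm_command", "body": {"steps": [[0.45,[0,0,0],0],[0.45,[0,0,0],0],[0.45,[0,0,0],0],[0.45,[0,0,0],0],[0.45,[0,0,0],0]]}}

```text
clock: 16.12
eef_pos: [407.8, 71.3, 337.8]
eef_rot: [-3.142, 0.0, -1.74]
wrist_force: [0.7, 0.3, 0.3]
finger_gap: 42.2
```

```bash
python3 -c "
from h import *
for i in range(4): snap('scene',f'q{i}')
g=[cv2.imread(f'pics/{n}.png',0).astype(int)[180:280,210:330] for n in ('s9','s10','q0','q1','q2','q3')]
for i in range(5): D=abs(g[i]-g[i+1]); print(D.max(),(D>25).sum(), cv2.phaseCorrelate(g[i][45:90,35:75].astype(np.float32),g[i+1][45:90,35:75].astype(np.float32)))
im=cv2.imread('pics/q3.png'); cv2.imwrite('pics/q3c.png',cv2.resize(im[190:275,235:295],None,fx=7,fy=7,interpolation=2))
"
```

```text
75 38 ((-0.02045789329415726, 0.6345068955368838), 0.9581520999802483)
10 0 ((-0.010585578305501997, 0.49852268183063586), 0.9947472676965925)
5 0 ((0.012028010016056356, 0.4883975842050319), 0.9964795127179887)
5 0 ((-0.010559536436741013, 0.5191428012979955), 0.9944679555710819)
6 0 ((0.026425274491575834, 0.4773556567823114), 0.9971322094069587)
```

View pics/q3c.png

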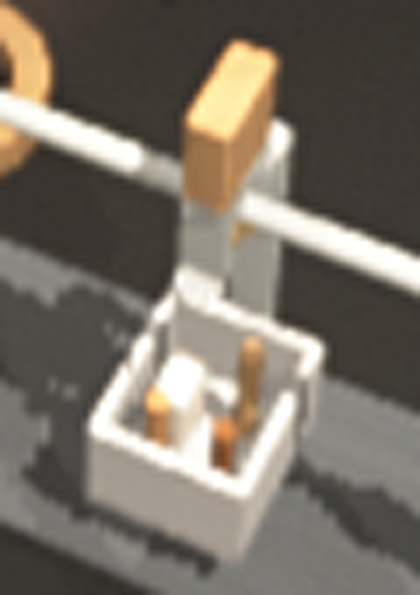

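The caddy is still: successive frames differ only by noise. It hangs upright, with the brass of the gate visible just below the bar (crop 240,232). I hand the job in.

```bash
python3 -c "
from h import *
print(manip.sign_off())"
```

```text
the job is handed in; nothing more can be done
None
```

The grey caddy now hangs upright and still from the rail's bar, and I handed the job in at about 16 s.

**What I did:** I gripped the caddy by its wooden block and brought it in along its own +x until the bar lay under the hook's mouth. I then lowered it in 0.2–3 mm steps.
- **Gate:** It pushed back with at most about 6 N downward in the readings between steps. The sideways force disappeared about 5 mm above the seat, which I took as the gate flicking shut.
- **Seat:** The crown then took about 3.5 N, close to the caddy's weight. I opened the fingers slowly and withdrew upward and back towards the robot.

**Last checks:**
- **Height:** The top of the grip block is at z of about 246 mm, against 244.5 mm expected with the bar seated.
- **Stillness:** A slight change showed in the first half second after the arm withdrew. The later frames were identical apart from noise.
- **Bystanders:** In the pictures, the jar, tape roll, house and look-alike caddies appear where they were. I did not measure this.
- **Not confirmed:** The gate's angle was not measured. The brass is visible just below the bar, so its being shut rests on the force drop and the seat height.

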